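Lock the food chopper's bayonet lid

TASK

The lid of the food chopper is on but not locked. Push the lid down against its spring and, keeping it down, turn it a quarter turn clockwise (seen from above) as far as it goes, then let go so that it springs up into its locking notch. Leave the things standing round the chopper where they are.

Things in the scene. Friction and masses are not known exactly. Their poses are not given: they have to be found in the camera images.
- chopper: Food chopper, fixed to the worktop by its suction feet: white round motor housing (diameter 124 mm, up to 58 mm high), above it an aluminium collar (diameter 104 mm, up to 108 mm high) with two opposite bayonet slots, closed above by the lid. Origin on its upright axis at the worktop; z up; its -x side faces the robot at yaw 0.
- wing_mid (a point): Centre of the lid's flat top face, on the turning axis. The lid is a grey disc (diameter 112 mm, its top face 130 mm above the worktop when not pressed) with a straight dark steel wing grip standing on it across the middle: 96 mm long, 14 mm thick, its top 25 mm above the lid's face. x of this frame points along the wing towards wing_end; z up. The frame goes down and turns with the lid.
- wing_end (a point): One end of the wing grip, 48 mm from the axis, at the height of the lid's top face; the end that begins roughly towards the robot, on its right (chopper frame: 225 degrees counter-clockwise from +x). Same axes as wing_mid.
- press (a joint): How far the lid is pushed down, m: 0 up at the start, 0.012 fully down. A spring pushes up: about 4.5 N at 0, about 10.5 N at 0.012. The two steel pins on the lid pass under the collar's lips only from about 0.008 on. In the locking notch the released lid rests at about 0.003, caught by the pins.
- lid (a joint): Turn of the lid, rad, clockwise seen from above: 0 at the start, firm stop at 1.57. It turns only while pushed down (0.04 N m of drag); released from about 1.45 on, the pins rise into the notches and it is locked, with a few degrees of play. Anywhere between it stays half-turned and down at about 0.008, and can be pressed and turned on.
- bowl_1: Bystander: small round bowl, 130 mm wide, 55 mm high, loose, origin under its centre.
- mill_2: Bystander: glass and grey shaker, 44 mm wide, 90 mm high, loose, origin under its centre.
- garlic_1: Bystander: garlic bulb, 50 mm wide, 48 mm high, loose, origin under its centre.

How it is judged:
By the outcome, as a careful person would: the job done as asked, in the order asked, and still so for the second after the job is handed in, with the robot touching nothing.
It also fails if it takes over 32 s, if anything falls off the work surface, if the arm or the gripper's body presses on something with over 40 N, if the wrist force passes 120 N, or if a joint passes its speed limit or range.

ROBOT

A 7-joint arm with a two-finger parallel gripper is mounted at the origin on a cart in front of the work surface, level with it; the furniture and walls round the work are solid. World frame = base frame: x ahead of the robot, y to its left, z up, the work surface at z = 0. Lengths are in m, angles in degrees, forces in N, time in s.
With the tool pointing down it reaches from about 0.4 to 0.85 m from the base axis. Payload 4.5 kg.
Tool frame: the origin (TCP) lies at the very end of the fingers, on their centre line; the grasp point (between the pads) lies 19 mm behind it (robot.grasp_offset is the z of the grasp point in the tool frame, in m); z points along the fingers, x is the direction in which the jaws open and shut, and the axes are right-handed (so a half turn about z gives the same grasp; the last joint's range is limited). The gripper opens to 88 mm and grips with 3 to 60 N. Pads are 18 mm wide; open, the fingers measure 123 mm over their backs; the gripper's body (75 mm by 187 mm) begins 45 mm behind the grasp point.
Start: joints at [66.509, 39.483, -11.15, 89.685, 9.013, 51.709, -12.324], TCP at [0.268, -0.564, 0.239] pointing down, gripper open.
Joint ranges: [-172.22, 172.22], [-26.19, 119.32], [-84.43, 86.54], [7.71, 146.69], [-57.33, 237.33], [2.42, 119.75], [-152.13, 152.13]. Speed limits (degrees/s): [147.25, 147.25, 180, 180, 180, 180, 180].

INTERFACE

Orientations are given as [roll, pitch, yaw] about the fixed x, y, z axes, in that order (R = Rz(yaw) Ry(pitch) Rx(roll)).
In Python, from bench import robot gives the robot as it stands. The module is installed in compiled form; this text tells all that it offers.
- The arm moves only by the tool send_rows, never from a script. Its argument "targets" is a list of rows, each an object of numbers: "tx", "ty", "tz": the shift along the tool's x, y, z in m; "roll": the turn about the tool's z in rad. A call has 1 to 8 rows; each row shifts and turns the pose as measured when the row begins, along the tool's axes as they then stand; what a row does not reach is not made up. A row lasts 1/10 s, in which the tool goes at most 50 mm and 8.59 degrees, less where a joint would pass 70% of its speed; a pose out of reach is approached as far as the arm can. A call with a gripper value outside its range is refused whole. "gripper" is the opening, from 0 (shut) to 1 (fully open), set as the call begins (left out, the last holds). The fingers move at their own pace and stop on an object; "squeeze" is the grip in N (left out, the last holds). Time passes only in rows, so rows that do not move let the fingers close. It gives the time, the measured TCP pose, the force and the opening at its end, in the units of the state.
- robot.get_obs(): the state, without advancing time (a new reading comes with each control period).
- robot.read_camera(name): name is "side" or "top"; returns the picture (400x640x3 uint8, blue, green, red); there is no depth.
- robot.camera_params(name): a dict with "intrinsics" (3x3 intrinsics, pixels), "k1" (the pictures are not rectified: a ray, as slopes to the right and down, at radius r is drawn at 1 + k1 r^2 times it, then the intrinsics apply), "rvec" (rotation vector, rad) and "tvec" (3), from world to camera coordinates, as OpenCV has them. Camera axes: x right, y down, z forward; pixel columns grow to the right and rows downward; lengths in m; the calibration is good to about 2 mm. A picture is of the moment at which its call begins. camera_params takes no time and is no camera call.
- robot.finish_job(): hands the job in, once; it reports no verdict.
The state is a dict: "time": time; "joint_positions": joint angles; "dq": joint speeds; "effort": joint torques, N m; "eef_pos": TCP position; "tool_rot": TCP orientation; "wrist_force": force on the tool from outside, world axes, zero at the start; "wrist_torque": the same for the moment, N m; "grip_width": opening from 0.0 (shut) to 1.0 (fully open).
Only numpy, scipy, OpenCV 4.12 (cv2) and the standard library are available. Lean on these libraries where they do the work, as an engineer would, in place of code of your own. Each camera call takes 0.05 s, during which the arm holds its last target.

## Working session

There is one attempt and no reset: what is moved stays moved. The work goes in short steps, Python scripts to look and compute and a tool call to move; the robot and the scene stay as the last step left them, time stands still between calls to the robot, and variables do not carry over. Pictures are saved under pics/ and viewed, and the job is handed in when it is done.

Besides the shell and the picture viewer there is one more tool, called after "Request:" by a JSON object that holds its "method" and its "body", one argument or row to a line. send_rows: Moves the arm, as the interface text tells. Its arguments: {"type":"object","properties":{"targets":{"type":"array"},"gripper":{"type":"number"},"squeeze":{"type":"number"}},"required":["targets"]}

```bash
mkdir -p pics
python3 - <<'E'
from bench import robot
import cv2
o=robot.get_obs(); print(o)
for n in("side","top"):
    cv2.imwrite(f"pics/{n}0.png",robot.read_camera(n)); print(n,robot.camera_params(n))
print(robot.grasp_offset)
E
```

```text
{'time': 0.0, 'joint_positions': array([ 66.50902381,  39.53360804, -11.14605692,  89.74369404,
         9.01254547,  51.71006775, -12.32406893]), 'dq': array([-0.06374601,  0.07933276, -0.01083938,  0.05987416,  0.03098965,
       -0.05677425,  0.05008068]), 'effort': array([ 4.13399530e-04, -5.27562654e+01, -1.26712896e+00, -1.53427434e+01,
       -5.27334970e-02,  6.63076426e-03,  1.54942113e-04]), 'eef_pos': array([ 0.26805198, -0.56390433,  0.23791143]), 'tool_rot': array([ 1.79993177e+02,  1.05196099e-01, -6.45665952e+01]), 'wrist_force': array([ 0.35587955, -0.60481099,  0.13730479]), 'wrist_torque': array([ 0.04245945, -0.05569224,  0.00723487]), 'grip_width': 0.9995758626339181}
side {'intrinsics': array([[499.53806124,   0.        , 314.2663223 ],
       [  0.        , 499.53806124, 200.6166836 ],
       [  0.        ,   0.        ,   1.        ]]), 'k1': -0.025969740104417653, 'rvec': array([ 0.50892383, -2.36979   ,  1.58131461]), 'tvec': array([0.43521444, 0.15029331, 1.22318868])}
top {'intrinsics': array([[383.87517686,   0.        , 321.22237859],
       [  0.        , 383.87517686, 198.93522339],
       [  0.        ,   0.        ,   1.        ]]), 'k1': -0.020126519548643366, 'rvec': array([ 2.1343636 , -2.1359002 ,  0.16334973]), 'tvec': array([0.020727  , 0.46631057, 0.95007896])}
-0.0187
```

View pics/side0.png

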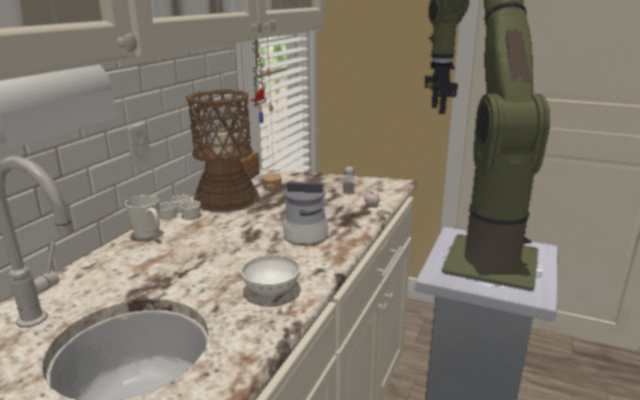

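View pics/top0.png

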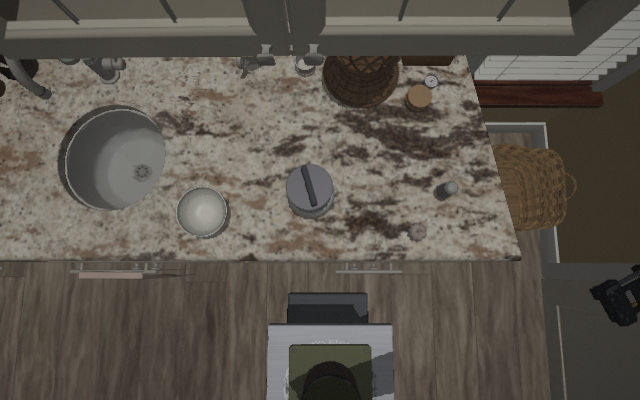

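Run:
```python
import cv2
a=cv2.imread("pics/top0.png")[155:225,275:345]; b=cv2.imread("pics/side0.png")[170:250,265:345]
cv2.imwrite("pics/c.png",cv2.hconcat([cv2.resize(a,(400,400),interpolation=2),cv2.resize(b,(400,400),interpolation=2)]))
```

```text
(no output)
```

View pics/c.png

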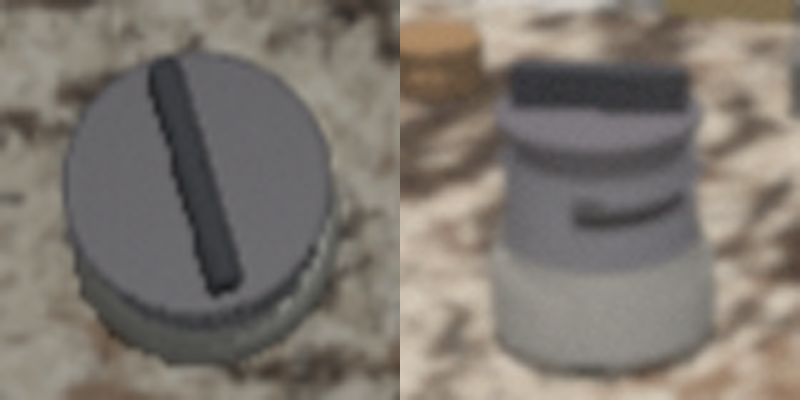

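```bash
cat > h.py <<'E'
import numpy as np, cv2
from bench import robot
def ray(n,uv):
    p=robot.camera_params(n); K=p["intrinsics"]; R,_=cv2.Rodrigues(p["rvec"]); t=p["tvec"]
    q=cv2.undistortPoints(np.array([[uv]],float),K,np.array([p["k1"],0,0,0.]))[0,0]
    return -R.T@t, R.T@np.array([q[0],q[1],1])
def at(n,uv,z):
    c,d=ray(n,uv); return c+d*(z-c[2])/d[2]
def proj(n,X):
    p=robot.camera_params(n)
    return cv2.projectPoints(np.array([X],float).reshape(-1,3),p["rvec"],p["tvec"],p["intrinsics"],np.array([p["k1"],0,0,0.]))[0][:,0]
E
python3 - <<'E'
from h import *
T=lambda x,y:(275+x/5.714-.4,155+y/5.714-.4)
S=lambda x,y:(265+(x-400)/5-.4,170+y/5-.4)
for nm,p,z in [("wA",(165,60),.155),("wB",(225,285),.155),("L",(65,183),.13),("R",(330,183),.13),("T",(197,50),.13),("B",(197,317),.13)]:
    print(nm,at("top",T(*p),z).round(4))
for nm,p,z in [("wl",(512,64),.155),("wr",(688,70),.155),("lidL",(497,115),.13),("lidR",(697,115),.13),("botL",(495,325),0),("bot",(605,375),0)]:
    print(nm,at("side",S(*p),z).round(4))
for uv,z in[((202,212),.055),((447,190),.09),((417,231),.048)]: print(at("top",uv,z).round(3))
E
```

```text
wA [0.5261 0.0603 0.155 ]
wB [0.4347 0.0359 0.155 ]
L [0.4807 0.1023 0.13  ]
R [ 0.4805 -0.0063  0.13  ]
T [0.5367 0.0485 0.13  ]
B [0.4253 0.0479 0.13  ]
wl [0.5249 0.0675 0.155 ]
wr [0.4361 0.0397 0.155 ]
lidL [0.5284 0.0795 0.13  ]
lidR [0.4316 0.0384 0.13  ]
botL [0.5403 0.069  0.    ]
bot [0.4589 0.0986 0.    ]
[0.43  0.321 0.055]
[ 0.48  -0.287  0.09 ]
[ 0.383 -0.22   0.048]
```

Run:
```python
from h import *
out=[]
for n,(x0,y0,w) in {"top":(275,155,70),"side":(265,170,80)}.items():
    im=cv2.imread(f"pics/{n}0.png")[y0:y0+w,x0:x0+w]; s=400/w
    im=cv2.resize(im,(400,400),interpolation=2)
    c=np.array([.4806,.0485]); a=np.radians(15.); u=np.array([np.cos(a),np.sin(a)]);v=np.array([-u[1],u[0]])
    th=np.linspace(0,2*np.pi,60)
    pol=[[[*(c+.056*np.array([np.cos(t),np.sin(t)])),.13] for t in th],[[*(c+.062*np.array([np.cos(t),np.sin(t)])),0] for t in th],
     [[*(c+i*.048*u+j*.007*v),.155] for i,j in((1,1),(1,-1),(-1,-1),(-1,1),(1,1))]]
    for p in pol:
        q=(proj(n,p)-[x0,y0]+.5)*s
        cv2.polylines(im,[q.round().astype(int)],False,(0,255,0),1)
    out.append(im)
cv2.imwrite("pics/c2.png",cv2.hconcat(out))
```

```text
(no output)
```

View pics/c2.png

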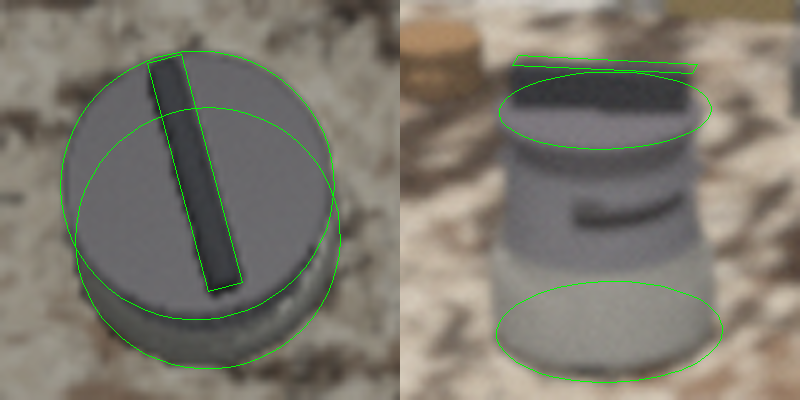

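Request:
{"method": "send_rows", "body": {
  "targets": [
    {"tx": -0.029,"ty": -0.0284},
    {"tx": -0.029,"ty": -0.0284},
    {"tx": -0.029,"ty": -0.0284},
    {"tx": -0.029,"ty": -0.0284},
    {"tx": -0.029,"ty": -0.0284},
    {"tx": -0.029,"ty": -0.0284},
    {"tx": -0.029,"ty": -0.0284},
    {"tx": -0.029,"ty": -0.0284}
  ],
  "gripper": 1
}}

```text
invalid input
```

Request:
{"method": "send_rows", "body": {
  "targets": [
    {"tx": -0.029,"ty": -0.0284,"tz": 0,"roll": 0},
    {"tx": -0.029,"ty": -0.0284,"tz": 0,"roll": 0},
    {"tx": -0.029,"ty": -0.0284,"tz": 0,"roll": 0},
    {"tx": -0.029,"ty": -0.0284,"tz": 0,"roll": 0},
    {"tx": -0.029,"ty": -0.0284,"tz": 0,"roll": 0},
    {"tx": -0.029,"ty": -0.0284,"tz": 0,"roll": 0},
    {"tx": -0.029,"ty": -0.0284,"tz": 0,"roll": 0},
    {"tx": -0.029,"ty": -0.0284,"tz": 0,"roll": 0}
  ]
}}

```text
time: 0.9
eef_pos: [0.3734, -0.2523, 0.2345]
tool_rot: [179.8, 0.1, -65.4]
wrist_force: [0.6, 0.2, -0.1]
grip_width: 0.997
```

Request:
{"method": "send_rows", "body": {
  "targets": [
    {"tx": -0.0327,"ty": -0.0319,"tz": 0,"roll": 0},
    {"tx": -0.0327,"ty": -0.0319,"tz": 0,"roll": 0},
    {"tx": -0.0327,"ty": -0.0319,"tz": 0,"roll": 0},
    {"tx": -0.0327,"ty": -0.0319,"tz": 0,"roll": 0},
    {"tx": -0.0327,"ty": -0.0319,"tz": 0,"roll": 0},
    {"tx": -0.0327,"ty": -0.0319,"tz": 0,"roll": 0},
    {"tx": -0.0327,"ty": -0.0319,"tz": 0,"roll": 0}
  ]
}}

```text
time: 1.6
eef_pos: [0.4828, 0.0605, 0.2332]
tool_rot: [179.6, 0.1, -65.5]
wrist_force: [0.6, 0.4, -0.1]
grip_width: 1.001
```

Request:
{"method": "send_rows", "body": {
  "targets": [
    {"tx": 0,"ty": 0,"tz": 0,"roll": -0.149},
    {"tx": 0,"ty": 0,"tz": 0,"roll": -0.149},
    {"tx": 0,"ty": 0,"tz": 0,"roll": -0.149},
    {"tx": 0,"ty": 0,"tz": 0,"roll": -0.149},
    {"tx": 0,"ty": 0,"tz": 0,"roll": -0.149},
    {"tx": 0,"ty": 0,"tz": 0,"roll": -0.149},
    {"tx": 0,"ty": 0,"tz": 0,"roll": -0.149},
    {"tx": 0,"ty": 0,"tz": 0,"roll": -0.149}
  ]
}}

```text
time: 2.4
eef_pos: [0.4831, 0.0736, 0.2313]
tool_rot: [-179.8, 0.4, 3.5]
wrist_force: [-0.3, 0.7, 0.7]
grip_width: 0.999
```

```bash
python3 -c "
from bench import robot
o=robot.get_obs();print(o['joint_positions'],o['eef_pos'],o['tool_rot'])"
```

```text
[  3.68074524  31.95267844 -27.34061681 112.31068678  21.17677858
  41.04603347 -32.86757869] [0.48307503 0.07364946 0.2313313 ] [-179.77236933    0.44462321    3.5160586 ]
```

Request:
{"method": "send_rows", "body": {
  "targets": [
    {"tx": 0,"ty": 0,"tz": 0,"roll": -0.149},
    {"tx": 0,"ty": 0,"tz": 0,"roll": -0.149},
    {"tx": 0,"ty": 0,"tz": 0,"roll": -0.149},
    {"tx": 0,"ty": 0,"tz": 0,"roll": -0.149},
    {"tx": 0,"ty": 0,"tz": 0,"roll": -0.149},
    {"tx": 0,"ty": 0,"tz": 0,"roll": -0.149},
    {"tx": 0,"ty": 0,"tz": 0,"roll": -0.149},
    {"tx": 0,"ty": 0,"tz": 0,"roll": -0.149}
  ]
}}

```text
time: 3.2
eef_pos: [0.4813, 0.0718, 0.2293]
tool_rot: [-179.3, 0.1, 72.3]
wrist_force: [-0.0, -0.6, -1.0]
grip_width: 1.001
```

```bash
python3 -c "
from bench import robot
o=robot.get_obs();print(o['joint_positions'],o['eef_pos'],o['tool_rot'])"
```

```text
[ 15.43983674  36.5147971  -47.3400957  111.95736151  35.50462918
  47.97412674  20.77236794] [0.48126584 0.07180794 0.22933735] [-1.79278525e+02  1.45232451e-01  7.22580352e+01]
```

Request:
{"method": "send_rows", "body": {
  "targets": [
    {"tx": 0,"ty": 0,"tz": 0,"roll": -0.144},
    {"tx": 0,"ty": 0,"tz": 0,"roll": -0.144},
    {"tx": 0,"ty": 0,"tz": 0,"roll": -0.144},
    {"tx": 0,"ty": 0,"tz": 0,"roll": -0.135},
    {"tx": 0,"ty": 0,"tz": 0,"roll": 0}
  ]
}}

```text
time: 3.7
eef_pos: [0.4802, 0.0702, 0.2277]
tool_rot: [-179.1, -0.3, 106.1]
wrist_force: [0.1, -0.1, -0.9]
grip_width: 0.998
```

```bash
python3 -c "
from bench import robot
o=robot.get_obs();print(o['joint_positions'],o['eef_pos'],o['tool_rot'])"
```

```text
[ 20.26023415  39.8776521  -56.71545376 111.8606385   41.64894144
  52.72211893  48.08479231] [0.48019578 0.07018608 0.22770232] [-179.09544063   -0.28439889  106.09920769]
```

Request:
{"method": "send_rows", "body": {
  "targets": [
    {"tx": -0.0105,"ty": -0.0023,"tz": 0.0,"roll": 0.01},
    {"tx": -0.0105,"ty": -0.0024,"tz": 0,"roll": 0.01},
    {"tx": 0,"ty": 0,"tz": 0.03,"roll": 0},
    {"tx": 0,"ty": 0,"tz": 0.03,"roll": 0},
    {"tx": 0,"ty": 0,"tz": 0,"roll": 0}
  ]
}}

```text
time: 4.2
eef_pos: [0.4815, 0.043, 0.1665]
tool_rot: [-179.2, -0.1, 103.9]
wrist_force: [-0.2, -1.1, -0.2]
grip_width: 0.998
```

Run:
```python
from bench import robot
import cv2
a=robot.read_camera("top")[130:250,250:370]; b=robot.read_camera("side")[110:260,240:390]
cv2.imwrite("pics/d1.png",cv2.hconcat([cv2.resize(a,(400,400),interpolation=2),cv2.resize(b,(400,400),interpolation=2)]))
print(robot.get_obs()['joint_positions'])
```

```text
[ 19.7441271   43.96253897 -51.22877777 115.7088514   48.96597003
  45.56240994  42.67150089]
```

View pics/d1.png

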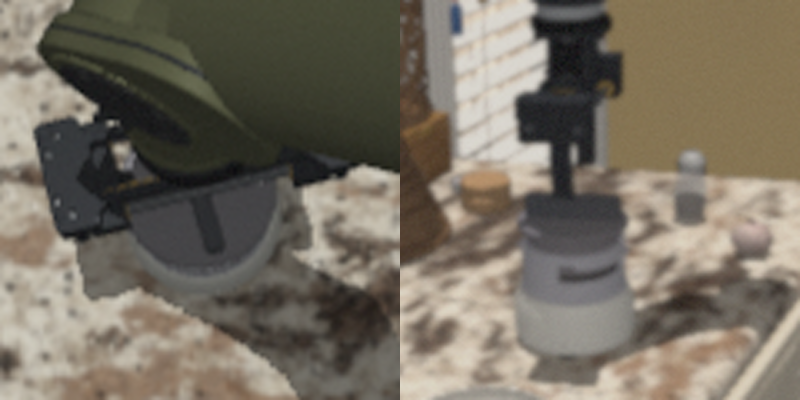

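Request:
{"method": "send_rows", "body": {
  "targets": [
    {"tx": 0.0055,"ty": 0.0014,"tz": 0.0,"roll": -0.015},
    {"tx": 0,"ty": 0,"tz": 0.014,"roll": 0},
    {"tx": 0,"ty": 0,"tz": 0.014,"roll": 0},
    {"tx": 0,"ty": 0,"tz": 0,"roll": 0}
  ]
}}

```text
time: 4.7
eef_pos: [0.4869, 0.0529, 0.1462]
tool_rot: [179.9, -0.1, 104.8]
wrist_force: [-0.5, -0.3, 0.0]
grip_width: 1.002
```

Request:
{"method": "send_rows", "body": {
  "targets": [
    {"tx": -0.0027,"ty": -0.006,"tz": 0.004,"roll": 0},
    {"tx": 0,"ty": 0,"tz": 0.004,"roll": 0},
    {"tx": 0,"ty": 0,"tz": 0,"roll": 0}
  ]
}}

```text
time: 5.0
eef_pos: [0.4829, 0.0496, 0.1404]
tool_rot: [179.7, -0.1, 104.8]
wrist_force: [0.2, 0.0, -0.2]
grip_width: 1.002
```

Request:
{"method": "send_rows", "body": {
  "targets": [
    {"tx": 0,"ty": 0,"tz": 0,"roll": 0}
  ]
}}

```text
time: 5.1
eef_pos: [0.4831, 0.0495, 0.1407]
tool_rot: [179.6, -0.1, 104.8]
wrist_force: [0.7, 0.3, -0.3]
grip_width: 1.004
```

Request:
{"method": "send_rows", "body": {
  "targets": [
    {"tx": 0,"ty": -0.001,"tz": 0.004,"roll": 0},
    {"tx": 0,"ty": 0,"tz": 0.003,"roll": 0},
    {"tx": 0,"ty": 0,"tz": 0,"roll": 0}
  ]
}}

```text
time: 5.4
eef_pos: [0.4825, 0.0494, 0.1336]
tool_rot: [179.6, -0.1, 104.8]
wrist_force: [0.3, -0.5, 0.3]
grip_width: 1.001
```

Request:
{"method": "send_rows", "body": {
  "targets": [
    {"tx": 0,"ty": 0,"tz": 0,"roll": 0},
    {"tx": 0,"ty": 0,"tz": 0,"roll": 0},
    {"tx": 0,"ty": 0,"tz": 0,"roll": 0},
    {"tx": 0,"ty": 0,"tz": 0,"roll": 0},
    {"tx": 0,"ty": 0,"tz": 0,"roll": 0},
    {"tx": 0,"ty": 0,"tz": 0,"roll": 0}
  ],
  "gripper": 0.08,
  "squeeze": 20
}}

```text
time: 6.0
eef_pos: [0.4826, 0.0496, 0.1336]
tool_rot: [179.6, -0.1, 104.8]
wrist_force: [0.5, -0.8, 0.0]
grip_width: 0.481
```

Request:
{"method": "send_rows", "body": {
  "targets": [
    {"tx": 0,"ty": 0,"tz": 0,"roll": 0},
    {"tx": 0,"ty": 0,"tz": 0,"roll": 0},
    {"tx": 0,"ty": 0,"tz": 0,"roll": 0},
    {"tx": 0,"ty": 0,"tz": 0,"roll": 0},
    {"tx": 0,"ty": 0,"tz": 0,"roll": 0}
  ]
}}

```text
time: 6.5
eef_pos: [0.4828, 0.049, 0.1337]
tool_rot: [179.6, -0.1, 104.8]
wrist_force: [0.2, 0.8, 0.8]
grip_width: 0.157
```

```bash
python3 -c "
from bench import robot
o=robot.get_obs();print(o['wrist_force'],o['wrist_torque'],o['grip_width'],o['eef_pos'],o['joint_positions'])"
```

```text
[0.22843003 0.80358514 0.80404579] [ 0.17819766 -0.12176547  0.02712015] 0.15655635782415203 [0.48278815 0.04897331 0.13365397] [ 17.11535503  46.46054173 -47.60881732 118.26615467  55.43388424
  40.52293476  37.3370893 ]
```

Request:
{"method": "send_rows", "body": {
  "targets": [
    {"tx": 0,"ty": 0,"tz": 0.004,"roll": 0},
    {"tx": 0,"ty": 0,"tz": 0.004,"roll": 0},
    {"tx": 0,"ty": 0,"tz": 0.004,"roll": 0}
  ],
  "squeeze": 30
}}

```text
time: 6.8
eef_pos: [0.4828, 0.0491, 0.1227]
tool_rot: [179.5, 0.0, 104.8]
wrist_force: [-2.5, -2.2, 10.7]
grip_width: 0.154
```

Request:
{"method": "send_rows", "body": {
  "targets": [
    {"tx": 0,"ty": 0,"tz": 0.002,"roll": 0}
  ]
}}

```text
time: 6.9
eef_pos: [0.483, 0.0492, 0.1213]
tool_rot: [179.5, 0.1, 104.8]
wrist_force: [-4.3, -3.1, 27.2]
grip_width: 0.156
```

Request:
{"method": "send_rows", "body": {
  "targets": [
    {"tx": 0,"ty": 0,"tz": 0.001,"roll": 0.1},
    {"tx": 0,"ty": 0,"tz": 0.001,"roll": 0.1}
  ]
}}

```text
time: 7.1
eef_pos: [0.4829, 0.0491, 0.1215]
tool_rot: [179.3, 0.1, 93.1]
wrist_force: [-3.2, -1.8, 13.4]
grip_width: 0.158
```

```bash
python3 -c "
from bench import robot
o=robot.get_obs();print(o['wrist_force'],o['wrist_torque'],o['grip_width'],o['eef_pos'],o['joint_positions'])"
```

```text
[-3.22456714 -1.76940131 13.42695786] [-0.3167231   0.57767725  0.05293559] 0.15782927351185883 [0.48285681 0.04909498 0.12146409] [ 14.63559772  46.47560246 -43.42675443 119.03148158  56.23528552
  37.18015551  24.94652684]
```

Turning well; the lateral forces stay small. Continuing.

Request:
{"method": "send_rows", "body": {
  "targets": [
    {"tx": 0,"ty": 0,"tz": 0.001,"roll": 0.13},
    {"tx": 0,"ty": 0,"tz": 0.001,"roll": 0.13},
    {"tx": 0,"ty": 0,"tz": 0.001,"roll": 0.13},
    {"tx": 0,"ty": 0,"tz": 0.001,"roll": 0.13}
  ]
}}

```text
time: 7.5
eef_pos: [0.4828, 0.0491, 0.1215]
tool_rot: [179.1, -0.2, 62.1]
wrist_force: [-2.4, -1.1, 13.9]
grip_width: 0.156
```

Request:
{"method": "send_rows", "body": {
  "targets": [
    {"tx": 0,"ty": 0,"tz": 0.001,"roll": 0.13},
    {"tx": 0,"ty": 0,"tz": 0.001,"roll": 0.13},
    {"tx": 0,"ty": 0,"tz": 0.001,"roll": 0.13}
  ]
}}

```text
time: 7.8
eef_pos: [0.4828, 0.0491, 0.1215]
tool_rot: [179.0, -0.6, 38.9]
wrist_force: [-3.1, -0.8, 14.3]
grip_width: 0.157
```

Request:
{"method": "send_rows", "body": {
  "targets": [
    {"tx": 0,"ty": 0,"tz": 0.001,"roll": 0.13},
    {"tx": 0,"ty": 0,"tz": 0.001,"roll": 0.13}
  ]
}}

```text
time: 8.0
eef_pos: [0.4828, 0.0491, 0.1215]
tool_rot: [179.1, -1.0, 23.5]
wrist_force: [-3.4, -0.7, 13.6]
grip_width: 0.154
```

Request:
{"method": "send_rows", "body": {
  "targets": [
    {"tx": 0,"ty": 0,"tz": 0.001,"roll": 0.08},
    {"tx": 0,"ty": 0,"tz": 0.001,"roll": 0.06}
  ]
}}

```text
time: 8.2
eef_pos: [0.4827, 0.0492, 0.1214]
tool_rot: [179.1, -1.2, 15.1]
wrist_force: [-3.0, -0.8, 14.6]
grip_width: 0.157
```

```bash
python3 -c "
from bench import robot
o=robot.get_obs();print(o['wrist_force'],o['wrist_torque'],o['grip_width'],o['eef_pos'],o['tool_rot'])"
```

```text
[-2.96370189 -0.75110705 14.58864545] [-0.30177655  0.73301489  0.10564584] 0.15736743039009488 [0.48272392 0.04918792 0.12144608] [179.06903348  -1.17354032  15.07247697]
```

Nearly at the stop; pressing gently on to feel it.

Request:
{"method": "send_rows", "body": {
  "targets": [
    {"tx": 0,"ty": 0,"tz": 0.001,"roll": 0.05},
    {"tx": 0,"ty": 0,"tz": 0.001,"roll": 0.05}
  ]
}}

```text
time: 8.4
eef_pos: [0.4829, 0.0493, 0.1214]
tool_rot: [179.1, -1.4, 9.4]
wrist_force: [-0.6, -1.7, 11.0]
grip_width: 0.165
```

```bash
python3 -c "
from bench import robot
o=robot.get_obs();print(o['wrist_force'],o['wrist_torque'],o['grip_width'],o['eef_pos'],o['tool_rot'])"
```

```text
[-0.64680333 -1.68170412 11.01928597] [-0.43720351  0.33159253  0.57684738] 0.16505539547997516 [0.48293201 0.04933492 0.12140814] [179.06174475  -1.39926334   9.38655662]
```

Request:
{"method": "send_rows", "body": {
  "targets": [
    {"tx": 0,"ty": 0,"tz": 0,"roll": -0.03},
    {"tx": 0,"ty": 0,"tz": -0.003,"roll": 0},
    {"tx": 0,"ty": 0,"tz": -0.003,"roll": 0},
    {"tx": 0,"ty": 0,"tz": 0,"roll": 0}
  ]
}}

```text
time: 8.8
eef_pos: [0.4828, 0.0493, 0.1298]
tool_rot: [178.8, -1.5, 11.6]
wrist_force: [-1.3, -1.1, 6.0]
grip_width: 0.162
```

```bash
python3 -c "
from bench import robot
o=robot.get_obs();print(o['wrist_force'],o['wrist_torque'],o['grip_width'],o['eef_pos'],o['tool_rot'])"
```

```text
[-1.25787019 -1.10347846  6.0031051 ] [-0.20212901  0.35014701  0.37143347] 0.16158795410013063 [0.48283068 0.04931015 0.12981907] [178.7713551   -1.50201524  11.61312851]
```

Request:
{"method": "send_rows", "body": {
  "targets": [
    {"tx": 0,"ty": 0,"tz": -0.001,"roll": 0},
    {"tx": 0,"ty": 0,"tz": 0,"roll": 0},
    {"tx": 0,"ty": 0,"tz": 0,"roll": 0},
    {"tx": 0,"ty": 0,"tz": 0,"roll": 0},
    {"tx": 0,"ty": 0,"tz": 0,"roll": 0},
    {"tx": 0,"ty": 0,"tz": 0,"roll": 0}
  ],
  "gripper": 0.6
}}

```text
time: 9.4
eef_pos: [0.4826, 0.0502, 0.1302]
tool_rot: [178.8, -1.5, 11.7]
wrist_force: [0.2, 0.1, 0.3]
grip_width: 0.602
```

Request:
{"method": "send_rows", "body": {
  "targets": [
    {"tx": 0,"ty": 0,"tz": -0.02,"roll": 0},
    {"tx": 0,"ty": 0,"tz": -0.03,"roll": 0},
    {"tx": 0,"ty": 0,"tz": -0.04,"roll": 0},
    {"tx": 0,"ty": 0,"tz": -0.04,"roll": 0},
    {"tx": 0,"ty": -0.04,"tz": 0,"roll": 0},
    {"tx": 0,"ty": 0,"tz": 0,"roll": 0}
  ]
}}

```text
time: 10.0
eef_pos: [0.4703, 0.0911, 0.2634]
tool_rot: [178.9, -1.3, 11.4]
wrist_force: [0.0, -0.4, -0.3]
grip_width: 0.598
```

Run:
```python
from bench import robot
import cv2
A=robot.read_camera("top");B=robot.read_camera("side")
cv2.imwrite("pics/e0.png",cv2.vconcat([cv2.resize(A,(448,280)),cv2.resize(B,(448,280))]))
a=A[130:250,250:370]; b=B[150:250,255:355]
cv2.imwrite("pics/e1.png",cv2.hconcat([cv2.resize(a,(400,400),interpolation=2),cv2.resize(b,(400,400),interpolation=2)]))
```

```text
(no output)
```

View pics/e0.png

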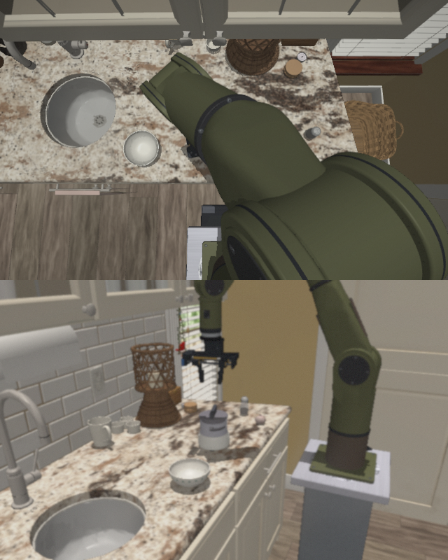

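View pics/e1.png

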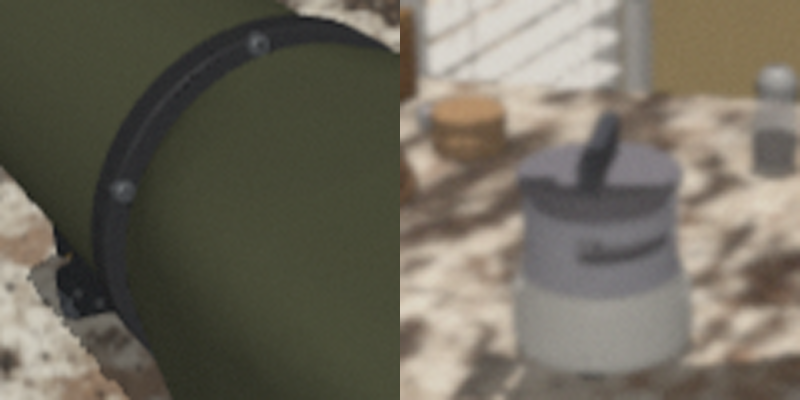

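Run:
```python
from h import *
B=robot.read_camera("side");x0,y0,w=275,160,70;s=8
im=cv2.resize(B[y0:y0+w,x0:x0+w],None,fx=s,fy=s,interpolation=2)
c=np.array([.4825,.0492])+[0.002,.001]
for deg,z,col in((-75,.152,(0,255,0)),(-67,.152,(0,0,255)),(-75,.147,(255,0,0))):
    a=np.radians(deg);u=np.array([np.cos(a),np.sin(a)]);v=np.array([-u[1],u[0]])
    q=(proj("side",[[*(c+i*.048*u+j*.007*v),z] for i,j in((1,1),(1,-1),(-1,-1),(-1,1),(1,1))])-[x0,y0]+.5)*s
    cv2.polylines(im,[q.round().astype(int)],False,col,1)
cv2.imwrite("pics/e2.png",im)
```

```text
(no output)
```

View pics/e2.png

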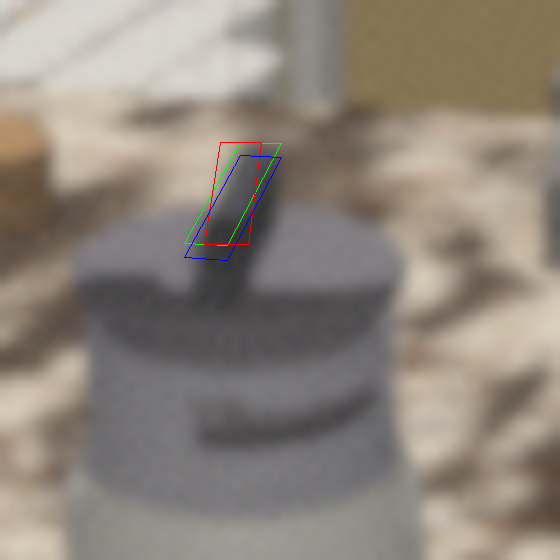

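Request:
{"method": "send_rows", "body": {
  "targets": [
    {"tx": 0,"ty": 0.04,"tz": 0,"roll": 0},
    {"tx": 0,"ty": 0.045,"tz": 0,"roll": 0},
    {"tx": 0,"ty": 0.045,"tz": 0,"roll": 0},
    {"tx": 0,"ty": 0.045,"tz": 0,"roll": 0},
    {"tx": 0,"ty": 0.045,"tz": 0,"roll": 0},
    {"tx": 0,"ty": 0.045,"tz": 0,"roll": 0},
    {"tx": 0,"ty": 0.045,"tz": 0,"roll": 0},
    {"tx": 0,"ty": 0.03,"tz": 0,"roll": 0}
  ]
}}

```text
time: 10.95
eef_pos: [0.5333, -0.2624, 0.2619]
tool_rot: [178.9, -0.3, 11.3]
wrist_force: [-0.1, -0.2, 0.3]
grip_width: 0.602
```

Request:
{"method": "send_rows", "body": {
  "targets": [
    {"tx": 0,"ty": 0.02,"tz": 0,"roll": 0},
    {"tx": 0,"ty": 0,"tz": 0,"roll": 0},
    {"tx": 0,"ty": 0,"tz": 0,"roll": 0}
  ]
}}

```text
time: 11.25
eef_pos: [0.5332, -0.2912, 0.2579]
tool_rot: [179.0, 0.1, 10.5]
wrist_force: [-0.1, -0.4, -0.5]
grip_width: 0.599
```

Run:
```python
from h import *
im=robot.read_camera("top"); cv2.imwrite("pics/f0.png",im)
x0,y0,w=275,155,70
b=robot.read_camera("side");cv2.imwrite("pics/f0s.png",b)
ims=[cv2.resize(i[y:y+70,x:x+70],(400,400),interpolation=2) for i,x,y in((im,275,155),(b,270,165))]
cv2.imwrite("pics/f1.png",cv2.hconcat(ims))
print(robot.get_obs()['time'])
```

```text
11.35
```

View pics/f0.png

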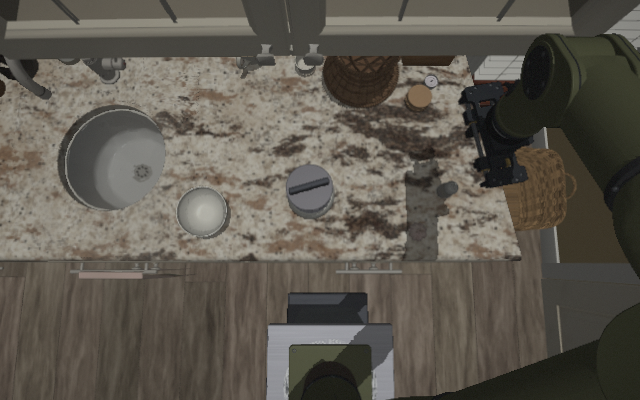

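View pics/f1.png

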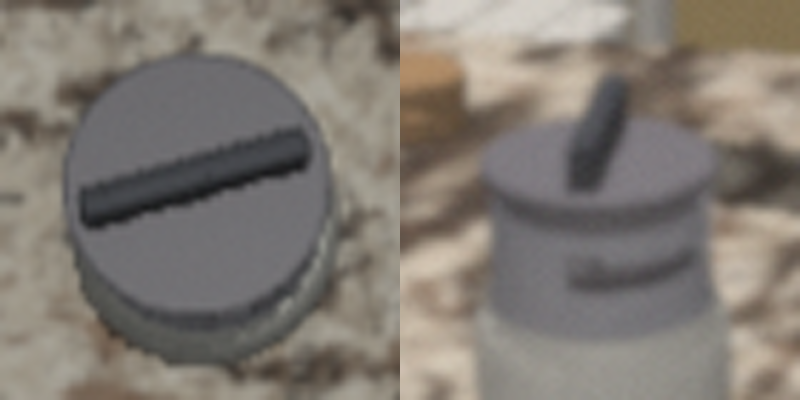

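Run:
```python
from h import *
T=lambda x,y:(275+x/5.714-.4,155+y/5.714-.4)
a=at("top",T(82,200),.152);b=at("top",T(306,140),.152);d=b-a;print(a,b,np.degrees(np.arctan2(d[1],d[0])),np.hypot(*d[:2]))
im=cv2.imread("pics/f0.png")[165:255,380:480];i0=cv2.imread("pics/top0.png")[165:255,380:480]
cv2.imwrite("pics/g.png",cv2.hconcat([cv2.resize(i,(400,360)) for i in(np.clip(im.astype(int)*2,0,255).astype('uint8'),i0)]))
```

```text
[0.46952608 0.09319229 0.152     ] [0.4938311 0.0037328 0.152    ] -74.80034804794995 0.09270240323523728
```

View pics/g.png

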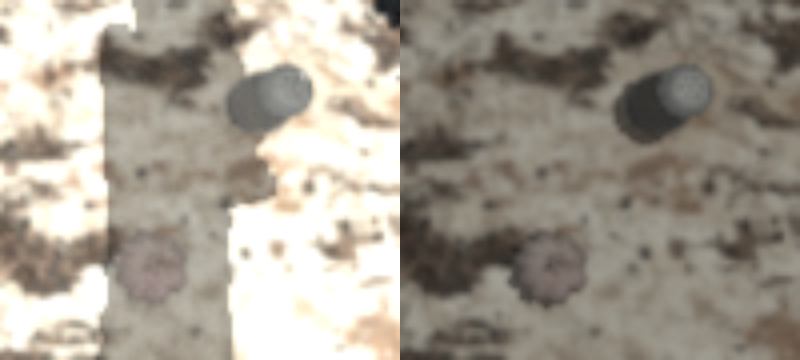

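Run:
```python
import cv2
r=[]
for p in("f0","top0"): r.append(cv2.resize(cv2.imread(f"pics/{p}.png")[170:210,425:465],(400,300),interpolation=2))
q=[]
for p in("f0s","side0"): q.append(cv2.resize(cv2.imread(f"pics/{p}.png")[155:215,335:395],(400,300),interpolation=2))
cv2.imwrite("pics/h.png",cv2.vconcat([cv2.hconcat(r),cv2.hconcat(q)]))
```

```text
(no output)
```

View pics/h.png

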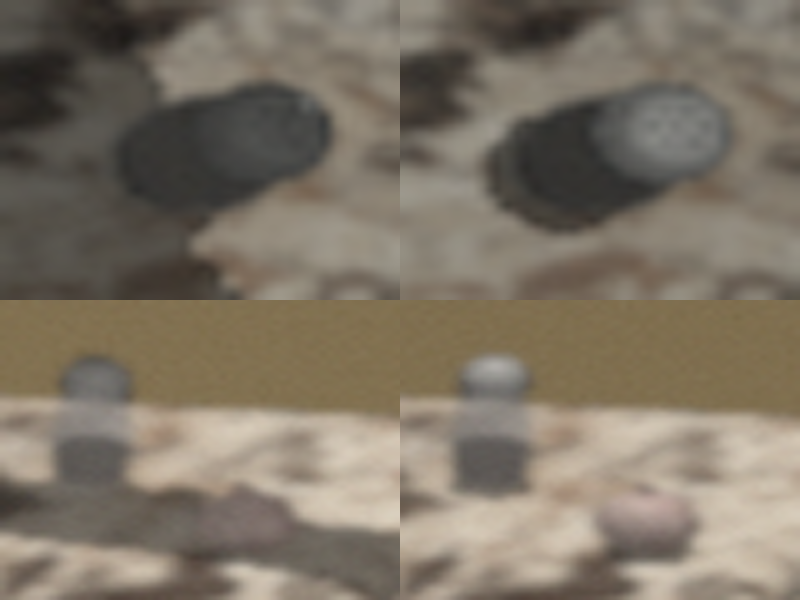

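The shaker and garlic have not moved; only the lighting on them differs. I'm handing the job in.

```bash
python3 -c "
from bench import robot
print(robot.finish_job())"
```

```text
the job is handed in; nothing more can be done
None
```

The lid is pushed down, turned clockwise to its stop and released, and my checks show it sitting in its locking notch. I handed the job in at about 11.4 s.

- **Press:** I gripped the wing and pushed the lid fully down. The highest wrist force I read was 27 N.
- **Turn:** With the lid held down, I turned it clockwise until it met the stop. The wrist torque rose to about 0.58 N m there.
- **Release:** The gripped lid rose to about 4 mm below its start height, clear of the 8 mm where a half-turned lid would sit. The upward force was 6 N. I then opened the gripper and moved the arm clear.
- **Wing angle:** In the top picture the wing went from about 15° to -74.8°, so close to 90°.
- **Lid height:** I took this from the tool height while gripping. The side picture fits it but is not sharp enough to prove it.
- **Bystanders:** The shaker and garlic match the first pictures in close-up. The bowl looks unmoved in the full top picture, but I did not compare it in close-up.
- **Disagreement:** The two cameras differed by about 3–4 mm on the chopper's position. I aimed between them, and the sideways forces stayed under about 5 N.

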